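Undertone check of a blue ink in the torch beam

ROBOT

A 7-joint arm with a two-finger parallel gripper is mounted at the origin on the work surface. World frame = base frame: x ahead of the robot, y to its left, z up, the work surface at z = 0. Lengths are in m, angles in degrees, forces in N, time in s.
With the tool pointing down it reaches from about 0.425 to 0.875 m from the base axis. Payload 4.7 kg.
Tool frame: the origin (TCP) lies midway between the tips of the shut fingers; the grasp point (between the pads) lies env.grip_point_offset behind it (env.grip_point_offset is the distance from the TCP to the grasp point, in m); z points along the fingers, y is the line along which they close (so a half turn about z gives the same grasp; the last joint's range is limited). The gripper opens to 87 mm and grips with 3 to 60 N. Pads are 19 mm wide; open, the fingers measure 117 mm over their backs; the gripper's body (75 mm by 190 mm) begins 51 mm behind the grasp point.
Start: joints at [-73.734, 18.392, -4.016, 83.108, 1.295, 78.541, -3.26], TCP at [0.173, 0.626, 0.223] pointing down, gripper open.
Joint ranges: [-163.93, 163.93], [-17.29, 119.83], [-79.2, 71.16], [3.27, 140.29], [-89.18, 269.18], [5.43, 117.66], [-154.24, 154.24]. Speed limits (degrees/s): [147.25, 147.25, 180, 180, 180, 180, 180].

INTERFACE

Orientations are given as [roll, pitch, yaw] about the fixed x, y, z axes, in that order (R = Rz(yaw) Ry(pitch) Rx(roll)).
In Python, from cell import env gives the robot as it stands.
- The arm moves only by the shell command python3 -m creep 'ROWS' [FORCE]. ROWS is a JSON object of lists of equal length, an entry for each row: "translation": the shift along the tool's x, y, z in units of 0.08 m (1.0 is 0.08 m), a list of three; "turn": the turn, a rotation vector about the tool's x, y, z in units of 180 degrees (1.0 is 180 degrees), a list of three; "grip": the opening, from 0 (shut) to 1 (fully open). In form: {"translation": [[x, y, z], ...], "turn": [[ax, ay, az], ...], "grip": [grip, ...]}. A call has 1 to 5 rows; each row shifts and turns the commanded pose from where the row before left it, along the tool's axes as they then stand; what a row does not reach is not made up. A row lasts 1/8 s, in which the tool goes at most 62.5 mm and 10.7 degrees, less where a joint would pass 70% of its speed; a pose out of reach is approached as far as the arm can. A call with a number of a shift or a turn outside -1 to 1 is refused whole. A call with a gripper value outside its range is refused whole. The fingers move at their own pace and stop on an object; FORCE is the grip in N (left out, the last holds). Time passes only in rows, so rows that do not move let the fingers close. It gives the time, the measured TCP pose, the force, the opening and the grip force at its end, in the units of the state.
- env.get_obs(): the state, without advancing time (a new reading comes with each control period).
- env.read_camera(name): name is "side" or "top"; returns a dict with "frame" (420x560x3 uint8, red, green, blue), "z_map" (420x560 float32, m along the optical axis (not along the pixel's ray), 0 where there is no reading), "K" (3x3 intrinsics, pixels), "rvec" (rotation vector, rad) and "tvec" (3), from world to camera coordinates, as OpenCV has them. Camera axes: x right, y down, z forward; pixel columns grow to the right and rows downward; lengths in m; the calibration is good to about 2 mm. A picture is of the moment at which its call begins.
- env.sign_off(): hands the job in; it is judged then, once.
The state is a dict: "time_s": time; "qpos": joint angles; "joint_velocities": joint speeds; "effort": joint torques, N m; "tool_pos": TCP position; "tool_rot": TCP orientation; "force": force on the tool from outside, world axes, zero at the start; "wrist_torque": the same for the moment, N m; "grip_width": finger opening in m; "grasp_force": force on a finger pad.
Only numpy, scipy, OpenCV 4.12 (cv2) and the standard library are available. Lean on these libraries where they do the work, as an engineer would, in place of code of your own. Each camera call takes 0.05 s, during which the arm holds its last target. There are 200 camera calls.

TASK

Check the undertone of the blue ink: lay the torch, which stands on its tail, on its side in the two V-notched rests of the viewing board with its lens towards the white card, without dropping it or letting it topple, and let go of it. Then pick up the glass block with the blue ink film by its two white frosted faces only, so that no finger touches the inked polished faces, and bring it upright into the beam half-way between the lens and the card, clear of the board, polished faces square to the beam and the film centred on it. Finish while still holding it there, steady in the gripper, and leave the red and yellow glasses and everything else where they are.

Things in the scene. Friction and masses are not known exactly. Their poses are not given: they have to be found in the camera images.
- viewing_board: Fixed wooden board, 350 x 100 mm, base 12 mm thick. Origin: centre of its underside, on the table. x: level beam direction, from rests to white card; z up. Two V-notched rests (V open upwards, 10 mm thick along x, 50 mm wide, tips 61 mm above the table) at x = -135 and -71 mm; card (96 mm wide, top 108 mm above the table) at x = +155 mm. Only the base lies in between.
- torch_rest (a point): Point on the beam axis midway between the two rests, 103 mm behind the board's origin along its x and 62 mm above the table: a torch lying in the rests has its axis through this point. Axes as the viewing board's.
- beam_spot (a point): Point on the beam axis half-way between the lens of a laid torch and the card, 66 mm ahead of the board's origin along its x and 62 mm above the table: where the centre of the glass belongs. Axes as the viewing board's.
- torch_mid (a point): Dark metal torch, 140 mm long: body 28 mm diameter for 108 mm from the flat tail, then a 34 mm head up to the pale lens. Stands on its tail, lens up. This point: on its axis, 70 mm from the tail; z axis from tail to lens. 0.16 kg, balances near here. Laid right, with the 28 mm body in both rests, this point is 16 mm ahead of torch_rest along the beam (18 mm play either way).
- torch_lens (a point): Centre of the torch's lens, the end of its axis 70 mm from torch_mid.
- torch: The same torch; origin at the centre of its tail.
- blue_mid (a point): Glass block with a blue ink film, 64 mm tall, upright, underside 6 mm above the table. This point: its centre, half-way up; z up. Polished faces look along +x and -x, 20 mm apart, 32 mm wide; the film (seen from both sides) covers their middle 26 mm. White frosted faces look along +y and -y, 32 mm apart, 17 mm wide. A dot of the same colour on top. About 0.1 kg.
- blue_glass: The same blue glass; origin at the centre of its underside.
- red_mid (a point): Glass block with a red ink film, 64 mm tall, upright, underside 6 mm above the table. This point: its centre, half-way up; z up. Polished faces look along +x and -x, 20 mm apart, 32 mm wide; the film (seen from both sides) covers their middle 26 mm. White frosted faces look along +y and -y, 32 mm apart, 17 mm wide. A dot of the same colour on top. About 0.1 kg. To be left alone.
- yellow_mid (a point): Glass block with a yellow ink film, 64 mm tall, upright, underside 6 mm above the table. This point: its centre, half-way up; z up. Polished faces look along +x and -x, 20 mm apart, 32 mm wide; the film (seen from both sides) covers their middle 26 mm. White frosted faces look along +y and -y, 32 mm apart, 17 mm wide. A dot of the same colour on top. About 0.1 kg. To be left alone.
- drying_board: Low wooden board on which the three glasses stand in a row, 70 mm apart along its x axis, in any order of colours: 250 (x) x 96 (y) mm, floor 6 mm above the table, rim 11 mm high. Fixed. Origin: centre of its underside.
- brayer: Ink roller with a black handle lying on the black inking slab near the robot, about 165 x 110 mm, 41 mm high. Bystander.
- baren: Round wooden burnisher, 104 mm across, with an arched handle 75 mm high. Bystander.
- spoon: Spoon, 190 mm long, lying on the table. Bystander.
- tumbler: Glass tumbler, 72 mm wide, 95 mm tall. Bystander.
- ink_jar: Black ink jar with a white cap, 64 mm wide, 70 mm tall. Bystander.

How it is judged (in metres and radians):
On the way, in this order (a step that is already met when the one before it is completed fails the run):
1. the torch lies in both rests, lens towards the card, let go (x of torch_mid in the frame of torch_rest between -0.003 and 0.035 m and y of torch_mid in the frame of torch_rest between -0.006 and 0.006 m and z of torch_mid in the frame of torch_rest between -0.005 and 0.006 m and x of torch_lens in the frame of torch_rest above 0.06 m and angle between the z axis of torch_mid and the x axis of viewing_board, either way round below 0.1 rad and contact force between torch and viewing_board above 0.3 N and contact force between torch and the fingers below 0.1 N and linear speed of torch below 0.03 m/s), for 0.3 s.
2. the blue glass is lifted off the drying board by the fingers (contact force between blue_glass and the fingers above 2 N and contact force between blue_glass and drying_board below 0.05 N and height (world z) of blue_mid above 0.055 m), for 0.2 s.
At the end, for the whole second after the job is handed in: Torch still, released in both rests (6 mm, 0.1 rad; mid 3 mm behind to 35 mm ahead of torch_rest), lens to the card. Blue glass gripped by the fingers alone, still, upright within 0.14 rad, square to the beam within 0.17 rad, centre off beam_spot at most 8 mm sideways, 14 mm in height, 35 mm along (all of step 1 and contact force between blue_glass and the fingers above 2 N and contact force between blue_glass and viewing_board below 0.1 N and contact force between blue_glass and torch below 0.1 N and contact force between blue_glass and drying_board below 0.1 N and height (world z) of blue_mid above 0.047 m and angle between blue_mid's own z axis and vertical below 0.14 rad and angle between the x axis of blue_mid and the x axis of viewing_board, either way round below 0.17 rad and linear speed of blue_glass below 0.02 m/s and x of blue_mid in the frame of beam_spot between -0.035 and 0.035 m and y of blue_mid in the frame of beam_spot between -0.008 and 0.008 m and z of blue_mid in the frame of beam_spot between -0.014 and 0.014 m); the arm keeps its last pose, push and grip.
It fails at once if a finger or the arm touches an inked or polished face of the blue glass (contact force between any of blue_glass_c1, blue_glass_c2 and the fingers above 0.4 N or contact force between any of blue_glass_c1, blue_glass_c2 and the arm above 0.4 N).
It fails at once if the blue glass is tipped over (more than about 35 degrees) (angle between blue_mid's own z axis and vertical above 0.6 rad).
It fails at once if the torch is dropped or let topple: it moves faster than 0.6 m/s while no finger holds it (linear speed of torch above 0.6 m/s and contact force between torch and the fingers below 0.05 N).
It fails at once if the red or yellow glass is shifted by more than 15 mm or tipped (distance of any of red_mid, yellow_mid from where it was at the start of the episode above 0.015 m or angle between any of red_mid, yellow_mid's own z axis and vertical above 0.3 rad).
It fails at once if a bystander (brayer, baren, spoon, tumbler, ink jar) is shifted by more than 30 mm (distance of any of brayer, baren, spoon, tumbler, ink_jar from where it was at the start of the episode above 0.03 m).
It also fails if it takes over 51 s, if anything falls off the work surface, if the arm or the gripper's body presses on something with over 40 N, if the wrist force passes 120 N, or if a joint passes its speed limit or range.

## Working session

There is one attempt and no reset: what is moved stays moved. The work goes in short steps, Python scripts to look and compute and a shell command to move; the robot and the scene stay as the last step left them, time stands still between calls to the robot, and variables do not carry over. Pictures are saved under pics/ and viewed, at most 10 in all, crops included, and the job is handed in when it is done.

```bash
mkdir -p pics; ls; cat > h.py <<'E'
import numpy as np, cv2, json
from cell import env
def cam(n):
    c=env.read_camera(n); c['R']=cv2.Rodrigues(np.array(c['rvec'],float))[0]; c['t']=np.array(c['tvec'],float).ravel(); return c
def cloud(c):
    z=c['z_map'].astype(float); v,u=np.mgrid[:z.shape[0],:z.shape[1]]; K=c['K']
    p=np.stack([(u-K[0,2])/K[0,0]*z,(v-K[1,2])/K[1,1]*z,z],-1)
    w=(p-c['t'])@c['R']; w[z==0]=np.nan; return w
def plane(c,u,v,h):
    d=np.linalg.inv(c['K'])@np.array([u,v,1.]); d=c['R'].T@d; o=-c['R'].T@c['t']; return o+d*(h-o[2])/d[2]
def save(c,f): cv2.imwrite('pics/'+f,c['frame'][:,:,::-1])
E
python3 - <<'E'
from h import *
print(env.get_obs(), env.grip_point_offset)
for n in('top','side'):
    c=cam(n); save(c,n+'0.png'); np.savez('/tmp/'+n,w=cloud(c),f=c['frame']); print(n,c['K'],-c['R'].T@c['t'],c['R'])
E
```

```text
pics
{'time_s': 0.0, 'qpos': array([-73.73243698,  18.4381236 ,  -4.01500903,  83.17764687,
         1.29544178,  78.53897041,  -3.260092  ]), 'joint_velocities': array([-0.0034757 ,  0.01497464,  0.0357585 , -0.00784774,  0.01455674,
        0.00831138,  0.11713115]), 'effort': array([ 8.28935435e-05, -4.91290855e+01, -4.03806623e-01, -3.12519979e+01,
       -6.39367034e-02,  4.38642909e-02,  1.78449368e-04]), 'tool_pos': array([0.17317119, 0.62592162, 0.22144799]), 'tool_rot': array([-1.79890526e+02,  6.41434659e-03,  1.64541754e+02]), 'force': array([ 0.25335804, -0.74045037,  0.17857576]), 'wrist_torque': array([ 0.03290614, -0.01771181, -0.02684565]), 'grasp_force': 0.0, 'grip_width': 0.08691086158238608} 0.0187
top [[382.31056406   0.         275.65425614]
 [  0.         382.31056406 210.51614483]
 [  0.           0.           1.        ]] [ 0.39775189 -0.02377971  0.86892745] [[ 0.02303075 -0.99972855 -0.00352402]
 [-0.97587152 -0.02171531 -0.21726303]
 [ 0.21712753  0.00844272 -0.97610673]]
side [[387.55082712   0.         283.02230872]
 [  0.         387.55082712 212.71594254]
 [  0.           0.           1.        ]] [ 0.19404328 -0.39884322  0.68987422] [[ 0.72145365 -0.69244972 -0.00424482]
 [-0.50839539 -0.52550813 -0.68218424]
 [ 0.4701476   0.49432236 -0.731168  ]]
```

View pics/top0.png

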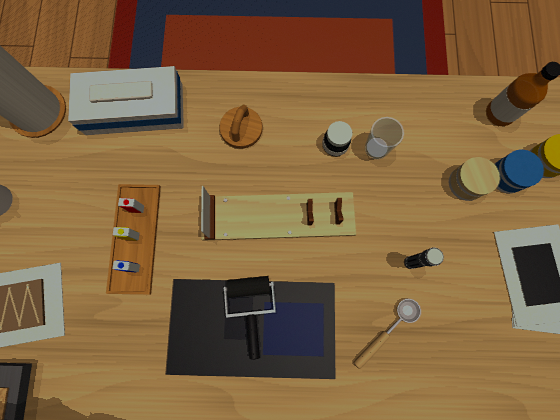

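View pics/side0.png

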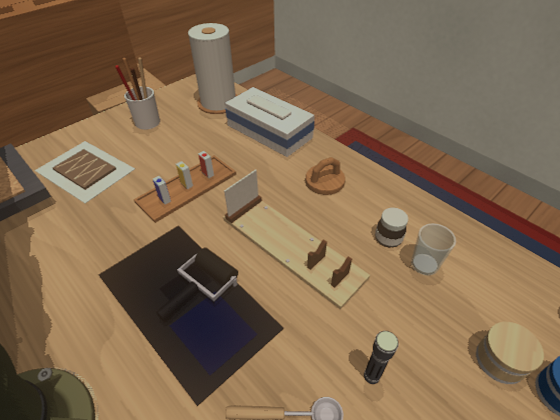

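Top view: torch lens at (432,257), board spanning about (205–355, 190–240) with its card at the left and its rests at u≈310 and 339. Blue glass is at (125,266), yellow at (124,232), red at (130,204). The side view agrees.

```bash
python3 - <<'E'
from h import *
for n in('top','side'):
    d=np.load(f'/tmp/{n}.npz'); w=d['w']; f=d['f']; z=w[...,2]
    hsv=cv2.cvtColor(f,cv2.COLOR_RGB2HSV)
    print(n,'table z',np.nanmedian(z))
    xy=w[...,:2]
    # torch: high points near
    g=(plane({'K':np.eye(3),'R':np.eye(3),'t':np.zeros(3)},0,0,1) is not None)
    near=lambda x,y,r: (np.hypot(w[...,0]-x,w[...,1]-y)<r)
    # torch guess
    for nm,m in (('lens',(z>0.132)&(z<0.150)&near(.30,-.36,.14)),('tbody',(z>.02)&(z<.1)&near(.30,-.36,.14))):
        p=w[m]; 
        if len(p):
            vv,uu=np.where(m); (cx,cy),r=cv2.minEnclosingCircle(p[:,:2].astype(np.float32)); print(nm,len(p),np.median(p,0),'circ',cx,cy,r,'uv',uu.mean(),vv.mean())
    # board
    m=(z>.008)&(z<.018)&near(.42,-.03,.22)&(hsv[...,2]>90)
    m=cv2.morphologyEx(m.astype(np.uint8),cv2.MORPH_OPEN,np.ones((3,3)))
    k,l,s,_=cv2.connectedComponentsWithStats(m); i=1+s[1:,4].argmax(); p=w[l==i]
    print('board',len(p),np.median(p,0),cv2.minAreaRect(p[:,:2].astype(np.float32)))
    # rests / card
    m=(z>.03)&(z<.066)&near(.45,-.15,.13); vv,uu=np.where(m); q=w[m]; print('rests',len(q),q.min(0),q.max(0))
    m=(z>.02)&(z<.115)&near(.45,.125,.1); q=w[m]; print('card',len(q),np.median(q,0),q.max(0))
    if len(q): print(cv2.minAreaRect(q[:,:2].astype(np.float32)))
    # glasses
    m=(z>.06)&(z<.078)&(w[...,1]>.18)&(w[...,1]<.45)&(w[...,0]>.25)&(w[...,0]<.6)
    k,l,s,_=cv2.connectedComponentsWithStats(m.astype(np.uint8))
    for i in range(1,k):
        if s[i,4]>10: p=w[l==i]; print('glass',s[i],p.mean(0),cv2.minAreaRect(p[:,:2].astype(np.float32)),f[l==i].mean(0))
E
```

```text
top table z 0.001425837052494544
tbody 70 [ 0.30008692 -0.23451843  0.02117   ] circ 0.30239176750183105 -0.24054601788520813 0.026377679780125618 uv 376.74285714285713 344.8857142857143
board 4888 [ 0.5691418  -0.02008154  0.01309786] ((0.578139066696167, -0.03667522966861725), (0.10062729567289352, 0.3182629942893982), 3.22910737991333)
rests 101 [ 0.55604955 -0.1617706   0.03022067] [ 0.57969361 -0.08778804  0.06548468]
card 706 [0.42054553 0.0737793  0.04135306] [0.54984428 0.14172001 0.11122236]
((0.46461713314056396, 0.07943031936883926), (0.1953769326210022, 0.07934664934873581), 19.814241409301758)
glass [118 198  18  10 161] [0.58604805 0.3046416  0.06997096] ((0.5870456695556641, 0.3062012195587158), (0.0336843766272068, 0.020193612203001976), 87.44194793701172) [142.21118012 106.40372671 100.19254658]
glass [113 227  18  10 168] [0.52262116 0.30888696 0.07004342] ((0.5229247808456421, 0.31006333231925964), (0.020018404349684715, 0.03405382111668587), 0.8792759776115417) [144.0952381  145.86309524  98.36904762]
glass [112 260  19  11 169] [0.45189066 0.30071706 0.0701528 ] 
[... 678 characters left out ...]
 0.07972340285778046), (0.1954834908246994, 0.07806753367185593), 19.637231826782227)
glass [199 151  13  12  96] [0.58668397 0.30230234 0.06774467] ((0.5877922773361206, 0.30367511510849), (0.01908378303050995, 0.037022072821855545), 1.7488787174224854) [150.04166667 125.34375    112.63541667]
glass [176 161  14  13 100] [0.52311821 0.30539584 0.06819347] ((0.5242051482200623, 0.3096695840358734), (0.01994609460234642, 0.03528742864727974), 1.5117709636688232) [155.25 149.85 120.02]
glass [153 176  14  13 106] [0.45211005 0.29817245 0.06850137] ((0.45282280445098877, 0.30128470063209534), (0.03607555106282234, 0.02030247263610363), 80.40032196044922) [133.9245283  134.22641509 136.50943396]
```

```bash
python3 - <<'E'
from h import *
C={}
for n in('top','side'):
    d=np.load(f'/tmp/{n}.npz'); w=d['w']; f=d['f']; z=w[...,2]; c=cam(n)
    near=lambda x,y,r: (np.hypot(w[...,0]-x,w[...,1]-y)<r)
    u,v={'top':(432,257),'side':(385,343)}[n]; p0=plane(c,u,v,.14); print(n,'lens guess',p0)
    m=near(p0[0],p0[1],.035)&(z>.128)&(z<.15); p=w[m]; vv,uu=np.where(m)
    print('lens',len(p),p.mean(0),cv2.minEnclosingCircle(p[:,:2].astype(np.float32)), plane(c,uu.mean(),vv.mean(),.14))
    m=near(p0[0],p0[1],.05)&(z>.02)&(z<.1); p=w[m]
    if len(p): print('body',len(p),p.min(0),p.max(0))
    # base top, wide
    m=(z>.008)&(z<.017)&(abs(w[...,0]-.58)<.09)&(abs(w[...,1]+.035)<.22)
    m=cv2.morphologyEx(m.astype(np.uint8),cv2.MORPH_OPEN,np.ones((3,3)))
    k,l,s,_=cv2.connectedComponentsWithStats(m); i=1+s[1:,4].argmax(); p=w[l==i]; print('base',len(p),p.min(0),p.max(0),cv2.minAreaRect(p[:,:2].astype(np.float32)))
    # rests
    m=(z>.025)&(z<.07)&(abs(w[...,0]-.58)<.06)&(w[...,1]<-.05)&(w[...,1]>-.24)
    k,l,s,_=cv2.connectedComponentsWithStats(m.astype(np.uint8))
    for i in range(1,k):
        if s[i,4]>15: p=w[l==i]; print('rest',s[i],p.mean(0),cv2.minAreaRect(p[:,:2].astype(np.float32)))
    m=(z>.09)&(z<.115)&(abs(w[...,0]-.58)<.08)&(abs(w[...,1]-.12)<.05); p=w[m]
    print('card',len(p),p.mean(0),cv2.minAreaRect(p[:,:2].astype(np.float32)))
E
```

```text
top lens guess [ 0.47608753 -0.31640381  0.14      ]
lens 291 [ 0.47739088 -0.31840361  0.140555  ] ((0.47824686765670776, -0.3204375207424164), 0.017493659630417824) [ 0.47743466 -0.31864623  0.14      ]
body 180 [ 0.4636104  -0.32212066  0.02056793] [ 0.49252224 -0.30528057  0.09975514]
base 5595 [ 0.51947465 -0.19750429  0.00821088] [0.63692394 0.12459765 0.01696139] ((0.578230082988739, -0.036821335554122925), (0.10081169754266739, 0.318580687046051), 3.203120231628418)
rest [307 199   7  26 146] [ 0.57945198 -0.09105624  0.05151619] ((0.5809990763664246, -0.09157917648553848), (0.05008344724774361, 0.010361481457948685), 2.8599300384521484)
rest [335 198   8  26 165] [ 0.58359101 -0.15414914  0.04995257] ((0.5842259526252747, -0.15542609989643097), (0.04967541992664337, 0.010483413934707642), 3.0931267738342285)
card 159 [0.56647976 0.13302604 0.10354066] ((0.5685174465179443, 0.1336614340543747), (0.09539493918418884, 0.003963139373809099), 3.1943116188049316)
side lens guess [ 0.47370896 -0.32138759  0.14      ]
lens 456 [ 0.47661696 -0.32204595  0.1390106 ] ((0.47939556837081
[... 162 characters left out ...]
9999413]
base 4876 [ 0.52067267 -0.19844444  0.00807173] [0.63912899 0.12547708 0.01694076] ((0.5799254179000854, -0.03623831272125244), (0.10355176031589508, 0.32106852531433105), 3.0991718769073486)
rest [308 240  20  26 243] [ 0.58036908 -0.09469567  0.04597093] ((0.5829814076423645, -0.09277509897947311), (0.05140482634305954, 0.011907605454325676), 3.592825174331665)
rest [332 256  21  28 252] [ 0.58353983 -0.15815339  0.04664955] ((0.5857886075973511, -0.1563602238893509), (0.05129404366016388, 0.011255580931901932), 3.3740506172180176)
card 240 [0.56756819 0.13191562 0.10061491] ((0.569237470626831, 0.13300734758377075), (0.09610330313444138, 0.006432784721255302), 3.0371623039245605)
```

```bash
cat >> h.py <<'E'
from scipy.spatial.transform import Rotation as Ro
GO=env.grip_point_offset
def cur():
    o=env.get_obs(); return np.array(o['tool_pos']),Ro.from_euler('xyz',o['tool_rot'],degrees=True)
def down(yaw): return Ro.from_euler('xyz',[180,0,yaw],degrees=True)
def rows(p0,R0,p1,R1,n,rv=None):
    "equal steps from pose 0 to 1; rv: total turn, world rotvec deg"
    rv=(R1*R0.inv()).as_rotvec() if rv is None else np.radians(rv)
    T=[];U=[]
    for i in range(n):
        R=Ro.from_rotvec(rv*i/n)*R0
        T.append((R.inv().apply(p1-p0)/n/.08).round(3).tolist()); U.append((R0.inv().apply(rv)/n/np.pi).round(4).tolist())
    print(n,'T',json.dumps(T),'U',U[0])
E
python3 - <<'E'
from h import *
p,R=cur()
a=np.array
W1=a([.45,.30,.26]);W2=a([.5,-.06,.26])
rows(p,R,W1,down(94),10,[0,0,-70.5]); rows(W1,down(94),W2,down(24),10,[0,0,-70])
az=np.radians(-33.9); r=a([np.cos(az),np.sin(az),0]); up=a([0,0,1.]); t=np.radians(30)
z=np.cos(t)*r-np.sin(t)*up; x=np.sin(t)*r+np.cos(t)*up; Rg=Ro.from_matrix(np.c_[x,np.cross(z,x),z])
g=a([.4785,-.321,.062])+GO*z; pre=g-.12*z
print(g,pre,Rg.as_euler('xyz',degrees=True),g/.08)
W3=a([.40,-.2,.22]); rows(W2,down(24),W3,down(-33.9),6,[0,0,-57.9]); rows(W3,down(-33.9),pre,Rg,6)
E
```

```text
10 T [[-0.442, -0.301, -0.047], [-0.476, -0.244, -0.047], [-0.502, -0.184, -0.047], [-0.521, -0.121, -0.047], [-0.532, -0.056, -0.048], [-0.535, 0.01, -0.048], [-0.529, 0.075, -0.048], [-0.516, 0.139, -0.048], [-0.495, 0.202, -0.048], [-0.467, 0.261, -0.048]] U [0.0, 0.0, 0.0392]
10 T [[-0.453, 0.031, 0.0], [-0.446, 0.086, 0.0], [-0.432, 0.14, 0.0], [-0.412, 0.191, 0.0], [-0.386, 0.24, 0.0], [-0.354, 0.285, 0.0], [-0.316, 0.326, 0.0], [-0.274, 0.362, 0.0], [-0.228, 0.393, 0.0], [-0.178, 0.418, 0.0]] U [0.0, -0.0, 0.0389]
[ 0.49194178 -0.3300325   0.05265   ] [ 0.40568437 -0.27206993  0.11265   ] [180.  -60.  -33.9] [ 6.14927224 -4.12540626  0.658125  ]
6 T [[-0.309, 0.182, 0.083], [-0.274, 0.231, 0.083], [-0.232, 0.274, 0.083], [-0.182, 0.309, 0.083], [-0.128, 0.335, 0.083], [-0.07, 0.351, 0.083]] U [0.0, -0.0, 0.0536]
6 T [[0.094, 0.118, 0.224], [0.053, 0.118, 0.236], [0.011, 0.118, 0.242], [-0.031, 0.118, 0.24], [-0.072, 0.118, 0.231], [-0.111, 0.118, 0.215]] U [0.0, 0.0556, -0.0]
```

```bash

python3 -m creep '{"translation":[[-0.442,-0.301,-0.047],[-0.476,-0.244,-0.047],[-0.502,-0.184,-0.047],[-0.521,-0.121,-0.047],[-0.532,-0.056,-0.048]],"turn":[[0,0,0.0392],[0,0,0.0392],[0,0,0.0392],[0,0,0.0392],[0,0,0.0392]],"grip":[1,1,1,1,1]}' 20
python3 -m creep '{"translation":[[-0.535,0.01,-0.048],[-0.529,0.075,-0.048],[-0.516,0.139,-0.048],[-0.495,0.202,-0.048],[-0.467,0.261,-0.048]],"turn":[[0,0,0.0392],[0,0,0.0392],[0,0,0.0392],[0,0,0.0392],[0,0,0.0392]],"grip":[1,1,1,1,1]}'
python3 -m creep '{"translation":[[-0.453,0.031,0],[-0.446,0.086,0],[-0.432,0.14,0],[-0.412,0.191,0],[-0.386,0.24,0]],"turn":[[0,0,0.0389],[0,0,0.0389],[0,0,0.0389],[0,0,0.0389],[0,0,0.0389]],"grip":[1,1,1,1,1]}'
python3 -m creep '{"translation":[[-0.354,0.285,0],[-0.316,0.326,0],[-0.274,0.362,0],[-0.228,0.393,0],[-0.178,0.418,0]],"turn":[[0,0,0.0389],[0,0,0.0389],[0,0,0.0389],[0,0,0.0389],[0,0,0.0389]],"grip":[1,1,1,1,1]}'
```

```text
time_s: 0.82
tool_pos: [0.3124, 0.4621, 0.2415]
tool_rot: [-180.0, -0.0, 129.0]
force: [0.4, -0.1, -0.4]
grip_width: 0.0872
grasp_force: 0.0
time_s: 1.45
tool_pos: [0.4506, 0.299, 0.2607]
tool_rot: [180.0, -0.0, 93.8]
force: [-0.1, 0.7, 0.7]
grip_width: 0.0871
grasp_force: 0.0
time_s: 2.08
tool_pos: [0.4748, 0.119, 0.2606]
tool_rot: [-180.0, -0.0, 58.7]
force: [0.6, 0.4, 1.0]
grip_width: 0.0869
grasp_force: 0.0
time_s: 2.7
tool_pos: [0.4996, -0.0609, 0.2606]
tool_rot: [-180.0, -0.0, 23.7]
force: [0.1, 0.2, -0.4]
grip_width: 0.0867
grasp_force: 0.0
```

Tracking is exact. On to the pregrasp.

```bash

python3 -m creep '{"translation":[[-0.309,0.182,0.083],[-0.274,0.231,0.083],[-0.232,0.274,0.083],[-0.182,0.309,0.083],[-0.128,0.335,0.083]],"turn":[[0,0,0.0536],[0,0,0.0536],[0,0,0.0536],[0,0,0.0536],[0,0,0.0536]],"grip":[1,1,1,1,1]}'
python3 -m creep '{"translation":[[-0.07,0.351,0.083],[0.094,0.118,0.224],[0.053,0.118,0.236],[0.011,0.118,0.242],[-0.031,0.118,0.24]],"turn":[[0,0,0.0536],[0,0.0556,0],[0,0.0556,0],[0,0.0556,0],[0,0.0556,0]],"grip":[1,1,1,1,1]}'
python3 -m creep '{"translation":[[-0.072,0.118,0.231],[-0.111,0.118,0.215],[0,0,0]],"turn":[[0,0.0556,0],[0,0.0556,0],[0,0,0]],"grip":[1,1,1]}'
python3 - <<'E'
from h import *
print(env.get_obs()['qpos'])
c=cam('side'); save(c,'side1.png')
E
```

```text
time_s: 3.32
tool_pos: [0.4156, -0.1772, 0.2272]
tool_rot: [-180.0, -0.0, -24.6]
force: [0.1, 0.6, 0.0]
grip_width: 0.0868
grasp_force: 0.0
time_s: 3.95
tool_pos: [0.4313, -0.2412, 0.1467]
tool_rot: [-178.6, -27.1, -34.2]
force: [0.8, -0.7, -1.4]
grip_width: 0.0869
grasp_force: 0.0
time_s: 4.32
tool_pos: [0.4489, -0.2487, 0.1228]
tool_rot: [-176.8, -36.3, -34.2]
force: [-0.6, -1.0, 0.0]
grip_width: 0.0872
grasp_force: 0.0
[ 46.71743071 -17.24672654 -20.1170253  139.22071343 -10.82146495
  20.89604667 -88.81767742]
```

View pics/side1.png

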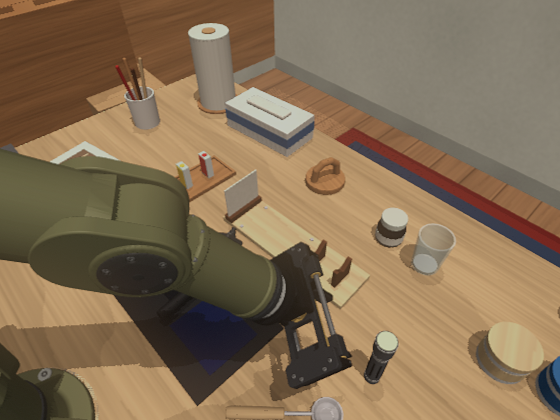

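Side view: the gripper at about (310,330) is short of the torch (380,355) and not tilted enough. j2 and j4 are at their limits because the wrist is too close to the base. I'll approach from a more sideways azimuth, which puts the wrist further out.

```bash
cat >> h.py <<'E'
def tilt(phi,t):
    a=np.radians(phi); t=np.radians(t); r=np.array([np.cos(a),np.sin(a),0]); up=np.array([0,0,1.])
    z=np.cos(t)*r-np.sin(t)*up; x=np.sin(t)*r+np.cos(t)*up; return Ro.from_matrix(np.c_[x,np.cross(z,x),z])
E
python3 - <<'E'
from h import *
p,R=cur(); a=np.array
V0=a([.42,-.24,.24]); V1=a([.40,-.33,.24]); rows(p,R,V0,tilt(-20,70),4)
rows(V0,tilt(-20,70),V1,tilt(30,70),6)
Rg=tilt(30,30); z=Rg.apply([0,0,1]); pre=a([.4785,-.321,.062])+GO*z-.12*z; print(pre)
rows(V1,tilt(30,70),pre,Rg,5)
E
```

```text
4 T [[0.141, 0.011, -0.348], [0.114, 0.013, -0.358], [0.088, 0.012, -0.365], [0.06, 0.011, -0.371]] U [0.0049, -0.0231, -0.0167]
6 T [[0.023, 0.19, 0.009], [-0.003, 0.192, -0.001], [-0.029, 0.19, -0.01], [-0.054, 0.183, -0.02], [-0.079, 0.173, -0.029], [-0.101, 0.159, -0.037]] U [0.0158, 0.0, -0.0435]
[ 0.402525   -0.36486419  0.11265   ]
5 T [[-0.145, 0.079, 0.286], [-0.183, 0.079, 0.263], [-0.218, 0.079, 0.235], [-0.249, 0.079, 0.203], [-0.274, 0.079, 0.166]] U [-0.0, 0.0444, -0.0]
```

```bash

python3 -m creep '{"translation":[[0.14,0.01,-0.348],[0.114,0.013,-0.358],[0.088,0.012,-0.365],[0.06,0.011,-0.371]],"turn":[[0.005,-0.023,-0.017],[0.005,-0.023,-0.017],[0.005,-0.023,-0.017],[0.005,-0.023,-0.017]],"grip":[1,1,1,1]}'
python3 -m creep '{"translation":[[0.023,0.19,0.009],[-0.003,0.192,0],[-0.029,0.19,-0.01]],"turn":[[0.016,0,-0.0435],[0.016,0,-0.0435],[0.016,0,-0.0435]],"grip":[1,1,1]}'
python3 -m creep '{"translation":[[-0.054,0.183,-0.02],[-0.079,0.173,-0.029],[-0.1,0.159,-0.037]],"turn":[[0.016,0,-0.0435],[0.016,0,-0.0435],[0.016,0,-0.0435]],"grip":[1,1,1]}'
python3 -m creep '{"translation":[[-0.145,0.079,0.286],[-0.183,0.079,0.263],[-0.218,0.079,0.235],[-0.249,0.079,0.203],[-0.274,0.079,0.166]],"turn":[[0,0.0444,0],[0,0.0444,0],[0,0.0444,0],[0,0.0444,0],[0,0.0444,0]],"grip":[1,1,1,1,1]}'
python3 - <<'E'
from h import *
print(env.get_obs()['qpos']); p,R=cur(); print(R.as_matrix().round(2))
E
```

```text
time_s: 4.88
tool_pos: [0.4294, -0.2432, 0.2379]
tool_rot: [179.9, -19.7, -19.4]
force: [0.8, -0.3, -0.3]
grip_width: 0.0872
grasp_force: 0.0
time_s: 5.25
tool_pos: [0.4196, -0.2889, 0.236]
tool_rot: [-179.9, -19.7, 5.8]
force: [0.8, -0.4, 0.1]
grip_width: 0.087
grasp_force: 0.0
time_s: 5.62
tool_pos: [0.4098, -0.334, 0.2355]
tool_rot: [-179.6, -19.7, 30.7]
force: [0.2, 0.7, 0.0]
grip_width: 0.0869
grasp_force: 0.0
time_s: 6.25
tool_pos: [0.4127, -0.367, 0.1065]
tool_rot: [-179.2, -59.8, 30.1]
force: [0.4, -0.4, -1.1]
grip_width: 0.087
grasp_force: 0.0
[ 55.04500913  26.86563984  20.26463804 112.4969817  -65.9155183
  82.6470773   50.78792906]
[[ 0.44  0.51  0.74]
 [ 0.25 -0.86  0.45]
 [ 0.86 -0.01 -0.5 ]]
```

Reached. Now the approach and the grip.

```bash
python3 - <<'E'
from h import *
p,R=cur(); z=R.apply([0,0,1]); g=np.array([.4785,-.321,.062])+GO*z
rows(p,R,g,R,4); print(R.inv().apply(g-p)/.08)
E
```

```text
4 T [[0.006, -0.017, 0.345], [0.006, -0.017, 0.345], [0.006, -0.017, 0.345], [0.006, -0.017, 0.345]] U [0.0, 0.0, 0.0]
[ 0.02243745 -0.06703677  1.37929284]
```

```bash

python3 -m creep '{"translation":[[0.011,-0.033,0.2],[0.011,-0.033,0.3],[0,0,0.3],[0,0,0.3],[0,0,0.28]],"turn":[[0,0,0],[0,0,0],[0,0,0],[0,0,0],[0,0,0]],"grip":[1,1,1,1,1]}'
python3 - <<'E'
from h import *
c=cam('side'); cv2.imwrite('pics/side2.png',cv2.resize(c['frame'][230:420,280:480,::-1],None,fx=3,fy=3))
E
```

```text
time_s: 6.88
tool_pos: [0.4947, -0.3124, 0.0544]
tool_rot: [-179.5, -59.9, 30.3]
force: [0.1, -0.5, 0.3]
grip_width: 0.0869
grasp_force: 0.0
```

View pics/side2.png

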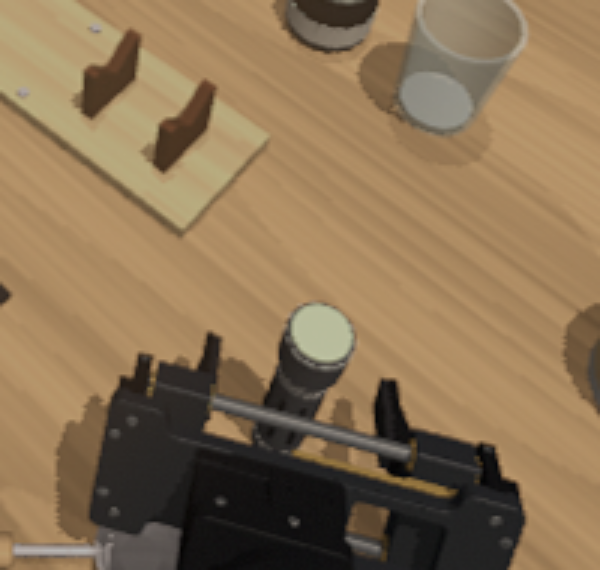

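The torch stands between the fingers: lens at (320,333), finger tips at (210,350) and (388,395). I'll close with 25 N.

```bash

python3 -m creep '{"translation":[[0,0,0],[0,0,0],[0,0,0],[0,0,0],[0,0,0]],"turn":[[0,0,0],[0,0,0],[0,0,0],[0,0,0],[0,0,0]],"grip":[0.6,0.4,0.2,0.1,0.1]}' 25
python3 -m creep '{"translation":[[0,0,0],[0,0,0],[0,0,0]],"turn":[[0,0,0],[0,0,0],[0,0,0]],"grip":[0.1,0.1,0.1]}' 35
```

```text
time_s: 7.55
tool_pos: [0.4925, -0.314, 0.0538]
tool_rot: [-179.3, -59.9, 29.9]
force: [-0.5, -0.1, 0.6]
grip_width: 0.045
grasp_force: 0.0
time_s: 7.92
tool_pos: [0.4926, -0.3135, 0.0537]
tool_rot: [-179.3, -59.9, 29.9]
force: [-0.5, -0.6, -0.1]
grip_width: 0.0272
grasp_force: 35.0
```

```bash
python3 - <<'E'
from h import *
p,R=cur(); a=np.array
L=p+a([0,0,.15]); rows(p,R,L,R,4)
M=a([.54,-.22,.25]); RM=tilt(60,75); rows(L,R,M,RM,6)
RN=tilt(93.2,120); N=a([.5831,-.121,.15])+GO*RN.apply([0,0,1]); rows(M,RM,N,RN,6); print(N)
E
```

```text
4 T [[0.406, -0.003, -0.235], [0.406, -0.003, -0.235], [0.406, -0.003, -0.235], [0.406, -0.003, -0.235]] U [0.0, 0.0, 0.0]
6 T [[0.175, -0.118, 0.111], [0.196, -0.1, 0.093], [0.213, -0.081, 0.072], [0.225, -0.062, 0.047], [0.234, -0.044, 0.021], [0.237, -0.027, -0.007]] U [0.0167, -0.0408, -0.0224]
6 T [[0.138, -0.015, 0.287], [0.174, -0.003, 0.268], [0.206, 0.012, 0.243], [0.233, 0.031, 0.216], [0.254, 0.052, 0.185], [0.27, 0.076, 0.153]] U [-0.0041, -0.0405, -0.0313]
[ 0.58362193 -0.13033542  0.13380532]
```

```bash

python3 -m creep '{"translation":[[0.2,0,-0.116],[0.406,0,-0.235],[0.406,0,-0.235],[0.406,0,-0.235],[0.2,0,-0.116]],"turn":[[0,0,0],[0,0,0],[0,0,0],[0,0,0],[0,0,0]],"grip":[0.1,0.1,0.1,0.1,0.1]}'
python3 -m creep '{"translation":[[0.175,-0.118,0.111],[0.196,-0.1,0.093],[0.213,-0.081,0.072]],"turn":[[0.0167,-0.0408,-0.0224],[0.0167,-0.0408,-0.0224],[0.0167,-0.0408,-0.0224]],"grip":[0.1,0.1,0.1]}'
python3 -m creep '{"translation":[[0.225,-0.062,0.047],[0.234,-0.044,0.021],[0.237,-0.027,-0.007]],"turn":[[0.0167,-0.0408,-0.0224],[0.0167,-0.0408,-0.0224],[0.0167,-0.0408,-0.0224]],"grip":[0.1,0.1,0.1]}'
python3 - <<'E'
from h import *
print(env.get_obs()['qpos'],env.get_obs()['grasp_force'])
p,R=cur();a=np.array
RN=tilt(93.2,120); N=a([.5831,-.121,.15])+GO*RN.apply([0,0,1]); rows(p,R,N,RN,7); print(N)
c=cam('side'); save(c,'side3.png')
E
```

```text
time_s: 8.55
tool_pos: [0.4933, -0.3151, 0.2063]
tool_rot: [-179.7, -59.9, 30.3]
force: [0.5, 0.4, -2.0]
grip_width: 0.0273
grasp_force: 35.0
time_s: 8.93
tool_pos: [0.5163, -0.2677, 0.2267]
tool_rot: [176.5, -37.1, 47.4]
force: [0.0, 0.2, -2.1]
grip_width: 0.0271
grasp_force: 35.0
time_s: 9.3
tool_pos: [0.5403, -0.2208, 0.25]
tool_rot: [-179.9, -14.7, 60.0]
force: [1.1, -0.2, -3.1]
grip_width: 0.0269
grasp_force: 35.0
[ 22.67453834   9.21308904   6.91300373  92.62932153 -16.10863778
  78.60390826   2.78196938] 34.99363272450864
7 T [[0.12, -0.013, 0.246], [0.147, -0.005, 0.231], [0.171, 0.006, 0.214], [0.192, 0.019, 0.195], [0.21, 0.034, 0.173], [0.224, 0.05, 0.15], [0.234, 0.068, 0.126]] U [-0.0036, -0.0345, -0.0267]
[ 0.58362193 -0.13033542  0.13380532]
```

View pics/side3.png

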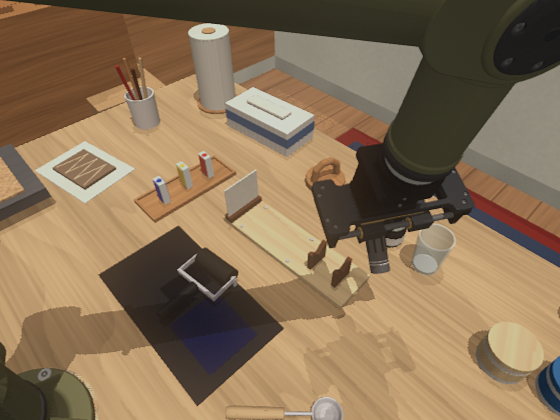

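The torch is held firmly and is half-way over, its dark body at (378,250). I'll carry on to above the rests.

```bash

python3 -m creep '{"translation":[[0.12,-0.013,0.246],[0.147,-0.005,0.231],[0.171,0.006,0.214],[0.192,0.019,0.195]],"turn":[[-0.0036,-0.0345,-0.0267],[-0.0036,-0.0345,-0.0267],[-0.0036,-0.0345,-0.0267],[-0.0036,-0.0345,-0.0267]],"grip":[0.1,0.1,0.1,0.1]}'
python3 -m creep '{"translation":[[0.21,0.034,0.173],[0.224,0.05,0.15],[0.234,0.068,0.126],[0,0,0]],"turn":[[-0.0036,-0.0345,-0.0267],[-0.0036,-0.0345,-0.0267],[-0.0036,-0.0345,-0.0267],[0,0,0]],"grip":[0.1,0.1,0.1,0.1]}'
python3 - <<'E'
from h import *
print(env.get_obs()['qpos'])
p,R=cur();a=np.array
print('grip',p-GO*R.apply([0,0,1]))
RN=tilt(93.2,120); N=a([.5831,-.121,.15])+GO*RN.apply([0,0,1]); print(N); rows(p,R,N,RN,1)
for n in('side','top'):
    c=cam(n); save(c,n+'4.png'); np.savez('/tmp/'+n+'4',w=cloud(c),f=c['frame'])
    w=cloud(c); f=c['frame'].astype(int)
    # lens/body points along board x
    b=a([-.0555,.9985,0]); s=a([.9985,.0555,0]); d=w-a([.5833,-.124,0])
    X=d@b; Y=d@s
    for lo,hi in((-.05,-.02),(.035,.05),(.05,.075)):
        m=(X>lo)&(X<hi)&(abs(Y)<.03)&(w[...,2]>.1)&(w[...,2]<.19); 
        if m.sum()>5: print(n,lo,m.sum(),'Y',np.percentile(Y[m],[2,50,98]).round(4),'Z',np.percentile(w[...,2][m],[2,50,98]).round(4))
    m=(abs(Y)<.03)&(w[...,2]>.125)&(w[...,2]<.17)&(abs(X)<.12); print('X ext',np.percentile(X[m],[0.5,99.5]))
E
```

```text
time_s: 9.85
tool_pos: [0.5651, -0.1686, 0.1825]
tool_rot: [176.7, 10.8, 78.4]
force: [-0.3, 0.2, -2.6]
grip_width: 0.0271
grasp_force: 35.0
time_s: 10.35
tool_pos: [0.5827, -0.1253, 0.1296]
tool_rot: [-179.7, 29.7, 93.6]
force: [-0.5, -0.1, -1.7]
grip_width: 0.0275
grasp_force: 35.0
[ -4.24953617  15.91743646  -4.68076677 103.21214063  33.48009954
  68.07950929 -20.06827613]
grip [ 0.58218189 -0.11603631  0.14585997]
[ 0.58362193 -0.13033542  0.13380532]
1 T [[-0.081, 0.008, -0.014]] U [-0.0006, -0.0019, 0.0018]
side -0.05 250 Y [-0.0145 -0.008   0.0089] Z [0.1389 0.1551 0.1597]
side 0.035 21 Y [-0.0141 -0.0122  0.0195] Z [0.1375 0.1454 0.1889]
side 0.05 7 Y [-0.0162 -0.0158 -0.0099] Z [0.1343 0.1435 0.1467]
X ext [-0.05595129  0.05268163]
top -0.05 231 Y [-0.0154 -0.0044  0.0117] Z [0.1473 0.1593 0.1632]
X ext [-0.05784187  0.01257369]
```

View pics/side4.png

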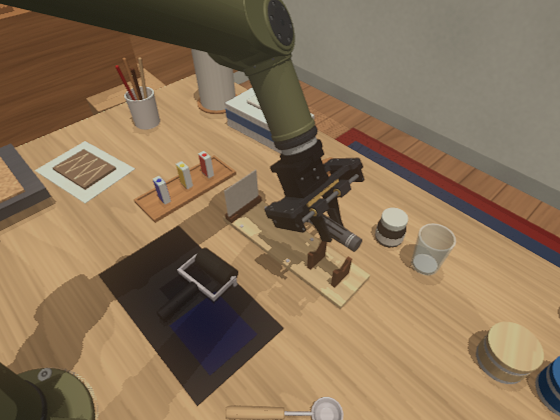

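The torch hangs level above the rests, its tail at about (352,240), lens towards the card. Y is centred to about 1 mm and the tail is about 65 mm behind the grip. Descending next.

```bash
python3 - <<'E'
from h import *
p,R=cur();a=np.array; RN=tilt(93.2,120); z=RN.apply([0,0,1])
g=p-GO*R.apply([0,0,1])
H=a([.5832,-.1205,.072])+GO*z; rows(p,R,H,RN,4); rows(H,RN,H-a([0,0,.004]),RN,1)
E
```

```text
4 T [[0.121, 0.0, 0.209], [0.122, 0.0, 0.208], [0.122, 0.0, 0.208], [0.122, 0.0, 0.208]] U [-0.0001, -0.0003, -0.0002]
1 T [[0.025, -0.0, 0.043]] U [0.0, 0.0, 0.0]
```

```bash

python3 -m creep '{"translation":[[0.122,0,0.208],[0.122,0,0.208],[0.122,0,0.208],[0.122,0,0.208],[0,0,0]],"turn":[[0,0,0],[0,0,0],[0,0,0],[0,0,0],[0,0,0]],"grip":[0.1,0.1,0.1,0.1,0.1]}'
python3 -m creep '{"translation":[[0.025,0,0.043],[0,0,0]],"turn":[[0,0,0],[0,0,0]],"grip":[0.1,0.1]}'
python3 -m creep '{"translation":[[0.012,0,0.022],[0,0,0]],"turn":[[0,0,0],[0,0,0]],"grip":[0.1,0.1]}'
python3 -m creep '{"translation":[[0.012,0,0.022],[0,0,0]],"turn":[[0,0,0],[0,0,0]],"grip":[0.1,0.1]}'
python3 - <<'E'
from h import *
p,R=cur();print('grip',p-GO*R.apply([0,0,1]))
c=cam('top');w=cloud(c);a=np.array;b=a([-.0555,.9985,0]); s=a([.9985,.0555,0]); d=w-a([.5833,-.124,0]);X=d@b;Y=d@s
m=(abs(Y)<.02)&(w[...,2]>.066)&(w[...,2]<.085)&(X<-.01)&(X>-.1);print(np.percentile(X[m],[1,99]),np.percentile(Y[m],[2,98]),np.percentile(w[...,2][m],[50,98]),np.polyfit(X[m],w[...,2][m],1))
E
```

```text
time_s: 11.08
tool_pos: [0.5831, -0.1297, 0.0542]
tool_rot: [-179.9, 29.9, 93.1]
force: [0.3, -0.2, -1.4]
grip_width: 0.0275
grasp_force: 35.0
time_s: 11.32
tool_pos: [0.5851, -0.1294, 0.0531]
tool_rot: [179.8, 29.9, 93.0]
force: [-0.8, -0.7, -0.9]
grip_width: 0.0271
grasp_force: 35.0
time_s: 11.58
tool_pos: [0.5849, -0.1296, 0.0509]
tool_rot: [179.8, 29.9, 93.0]
force: [-0.1, 0.4, -2.4]
grip_width: 0.0274
grasp_force: 35.0
time_s: 11.82
tool_pos: [0.5846, -0.1296, 0.0485]
tool_rot: [179.9, 29.9, 93.0]
force: [-0.9, 0.4, -2.1]
grip_width: 0.0265
grasp_force: 35.0
grip [ 0.58405451 -0.1203502   0.06472494]
[-0.05934544 -0.01029839] [-0.0140228   0.01181756] [0.07666947 0.08067037] [0.01505666 0.07630073]
```

```bash

python3 -m creep '{"translation":[[0.009,0,0.016],[0,0,0]],"turn":[[0,0,0],[0,0,0]],"grip":[0.1,0.1]}'
python3 -m creep '{"translation":[[0.006,0,0.011],[0,0,0]],"turn":[[0,0,0],[0,0,0]],"grip":[0.1,0.1]}'
```

```text
time_s: 12.12
tool_pos: [0.5848, -0.1297, 0.0475]
tool_rot: [179.8, 29.9, 93.0]
force: [-1.4, -0.4, 0.7]
grip_width: 0.0274
grasp_force: 35.0
time_s: 12.38
tool_pos: [0.5849, -0.1297, 0.0474]
tool_rot: [179.8, 29.9, 93.0]
force: [-3.1, 1.4, 5.9]
grip_width: 0.0274
grasp_force: 35.0
```

It's in contact: upward force has risen to 5.9 N. Release gently and check.

```bash

python3 -m creep '{"translation":[[0,0,0],[0,0,0]],"turn":[[0,0,0],[0,0,0]],"grip":[0.1,0.1]}' 5
python3 -m creep '{"translation":[[0,0,0],[0,0,0],[0,0,0],[0,0,0],[0,0,0]],"turn":[[0,0,0],[0,0,0],[0,0,0],[0,0,0],[0,0,0]],"grip":[0.4,0.5,0.7,0.8,0.8]}'
python3 - <<'E'
from h import *
c=cam('top');w=cloud(c);a=np.array;b=a([-.0555,.9985,0]); s=a([.9985,.0555,0]); d=w-a([.5833,-.124,0]);X=d@b;Y=d@s
m=(abs(Y)<.02)&(w[...,2]>.066)&(w[...,2]<.085)&(X<-.01)&(X>-.1);print(np.percentile(X[m],[1,99]),np.percentile(Y[m],[2,98]),np.percentile(w[...,2][m],[50,98]),np.polyfit(X[m],w[...,2][m],1))
p,R=cur(); up=R.inv().apply([0,0,1]); print('up',up,'z',R.apply([0,0,1]))
E
```

```text
time_s: 12.62
tool_pos: [0.5845, -0.1298, 0.0464]
tool_rot: [179.9, 29.9, 93.0]
force: [-3.1, 0.9, 3.6]
grip_width: 0.0276
grasp_force: 5.0
time_s: 13.25
tool_pos: [0.5848, -0.1297, 0.0462]
tool_rot: [179.8, 29.9, 93.0]
force: [0.4, 0.5, -0.2]
grip_width: 0.0645
grasp_force: 0.0
[-0.05932606 -0.0103296 ] [-0.01351138  0.01197925] [0.07486569 0.07869787] [0.00398684 0.07448895]
up [-0.49784402  0.0025834  -0.86726274] z [ 0.0288936  -0.49701157 -0.86726274]
```

Released, with the torch level: top of the body at about 0.0765 and tail at X≈−0.059. Retreating, then to above the blue glass.

```bash

python3 -m creep '{"translation":[[0,0,-0.3],[0,0,-0.5],[0,0,-0.6],[0,0,-0.6],[0,0,-0.3]],"turn":[[0,0,0],[0,0,0],[0,0,0],[0,0,0],[0,0,0]],"grip":[0.8,0.8,0.8,1,1]}'
python3 - <<'E'
from h import *
p,R=cur();a=np.array
A=a([.53,.12,.26]); rows(p,R,A,down(120),6)
B=a([.4524,.3018,.16]); rows(A,down(120),B,down(175),6)
c=cam('top');w=cloud(c);z=w[...,2];b=a([-.0555,.9985,0]); s=a([.9985,.0555,0]); d=w-a([.5833,-.124,0]);X=d@b;Y=d@s
m=(abs(Y)<.03)&(z>.066)&(z<.085)&(X<.12)&(X>-.1);print(np.percentile(X[m],[1,99]),np.percentile(Y[m],[2,98]))
for lo in(-.06,-.03,0,.03,.06):
    k=m&(X>lo)&(X<lo+.025)
    if k.any(): print(lo,np.percentile(Y[k],[2,98]),np.percentile(z[k],95))
# blue refine
m=(z>.064)&(z<.076)&(np.hypot(w[...,0]-.452,w[...,1]-.302)<.03)
if m.any(): print('blue',cv2.minAreaRect(w[m][:,:2].astype(np.float32)))
m=(z>.003)&(z<.014)&(abs(w[...,0]-.52)<.16)&(abs(w[...,1]-.3)<.075)
m=cv2.morphologyEx(m.astype(np.uint8),cv2.MORPH_OPEN,np.ones((3,3)))>0
print('dry',cv2.minAreaRect(w[m][:,:2].astype(np.float32)))
E
```

```text
time_s: 13.92
tool_pos: [0.5805, -0.0361, 0.2085]
tool_rot: [179.6, 29.8, 93.0]
force: [0.1, -0.3, 0.2]
grip_width: 0.0819
grasp_force: 0.0
6 T [[0.233, -0.086, -0.258], [0.26, -0.063, -0.238], [0.283, -0.037, -0.216], [0.303, -0.011, -0.191], [0.318, 0.016, -0.165], [0.328, 0.044, -0.137]] U [-0.0061, 0.0272, -0.0243]
6 T [[0.409, 0.049, 0.208], [0.396, 0.114, 0.208], [0.373, 0.175, 0.208], [0.34, 0.233, 0.208], [0.298, 0.284, 0.208], [0.249, 0.328, 0.208]] U [-0.0, 0.0, -0.0509]
[-0.05841734  0.07994835] [-0.01441672  0.01245545]
-0.06 [-0.01406082  0.01215188] 0.0784992043906028
-0.03 [-0.0136265   0.01044554] 0.07812067864561015
0 [-0.01413968  0.01157962] 0.07853150185181001
0.03 [-0.01432922  0.01299847] 0.07984062321241431
0.06 [-0.0154859   0.01439147] 0.08106484200649855
dry ((0.0, 0.0), (0.0, 0.0), 0.0)
```

The torch lies right: X from −0.059 to +0.080, so its mid is at about +10 mm, level and centred. Next, above the blue glass.

```bash

python3 -m creep '{"translation":[[0.233,-0.086,-0.258],[0.26,-0.063,-0.238],[0.283,-0.037,-0.216]],"turn":[[-0.0061,0.0272,-0.0243],[-0.0061,0.0272,-0.0243],[-0.0061,0.0272,-0.0243]],"grip":[1,1,1]}'
python3 -m creep '{"translation":[[0.303,-0.011,-0.191],[0.318,0.016,-0.165],[0.328,0.044,-0.137]],"turn":[[-0.0061,0.0272,-0.0243],[-0.0061,0.0272,-0.0243],[-0.0061,0.0272,-0.0243]],"grip":[1,1,1]}'
python3 -m creep '{"translation":[[0.409,0.049,0.208],[0.396,0.114,0.208],[0.373,0.175,0.208]],"turn":[[0,0,-0.0509],[0,0,-0.0509],[0,0,-0.0509]],"grip":[1,1,1]}'
python3 -m creep '{"translation":[[0.34,0.233,0.208],[0.298,0.284,0.208],[0.249,0.328,0.208],[0,0,0]],"turn":[[0,0,-0.0509],[0,0,-0.0509],[0,0,-0.0509],[0,0,0]],"grip":[1,1,1,1]}'
python3 - <<'E'
from h import *
print(env.get_obs()['qpos'])
for n in('top','side'):
    c=cam(n);w=cloud(c);z=w[...,2]
    m=(z>.064)&(z<.076)&(np.hypot(w[...,0]-.452,w[...,1]-.302)<.03)
    if m.sum()>10: print(n,'blue',m.sum(),cv2.minAreaRect(w[m][:,:2].astype(np.float32)))
    cv2.imwrite(f'pics/{n}5.png',cv2.resize(c['frame'][100:300,60:260,::-1],None,fx=3,fy=3))
E
```

```text
time_s: 14.35
tool_pos: [0.554, 0.0402, 0.2312]
tool_rot: [-178.1, 14.8, 107.0]
force: [0.4, -0.4, -0.5]
grip_width: 0.0866
grasp_force: 0.0
time_s: 14.72
tool_pos: [0.5292, 0.1182, 0.2571]
tool_rot: [-179.8, -0.2, 119.9]
force: [-0.2, -0.6, -0.4]
grip_width: 0.0873
grasp_force: 0.0
time_s: 15.1
tool_pos: [0.4903, 0.2092, 0.2063]
tool_rot: [-179.8, -0.2, 147.5]
force: [0.6, -0.9, 0.0]
grip_width: 0.0871
grasp_force: 0.0
time_s: 15.6
tool_pos: [0.4495, 0.3018, 0.1556]
tool_rot: [-179.9, -0.4, 175.1]
force: [0.3, -1.2, -1.0]
grip_width: 0.0872
grasp_force: 0.0
[-14.51235328   9.5014707  -24.15586828 102.61042769   3.91316237
  69.15851807  45.28029098]
side blue 94 ((0.4535161852836609, 0.3012675940990448), (0.03418555483222008, 0.019418779760599136), 83.36982727050781)
```

View pics/side5.png

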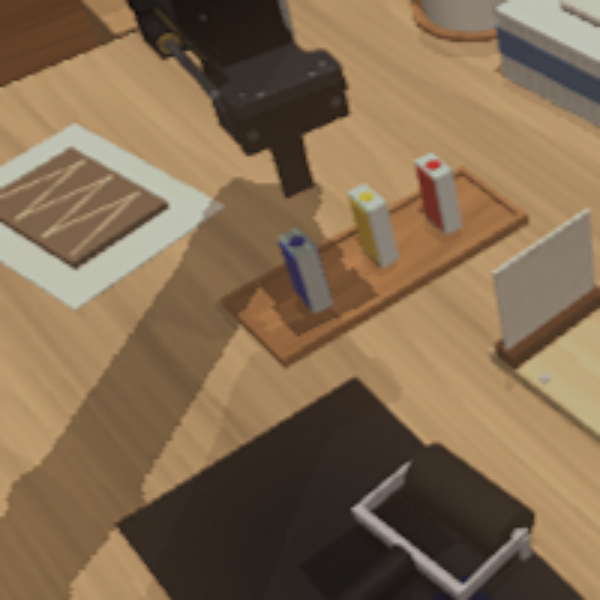

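The blue glass (300,270) has its inked face towards the robot and its white face towards −y, which matches the measured yaw. I'll correct 3 mm, descend and grip.

```bash

python3 -m creep '{"translation":[[-0.04,0,0.3],[0,0,0.4],[0,0,0.4],[0,0,0.35],[0,0,0.15]],"turn":[[0,0,0],[0,0,0],[0,0,0],[0,0,0],[0,0,0]],"grip":[1,1,1,1,1]}'
python3 -m creep '{"translation":[[0,0,0],[0,0,0],[0,0,0],[0,0,0],[0,0,0]],"turn":[[0,0,0],[0,0,0],[0,0,0],[0,0,0],[0,0,0]],"grip":[0.7,0.55,0.45,0.3,0.2]}' 15
python3 -m creep '{"translation":[[0,0,0],[0,0,0]],"turn":[[0,0,0],[0,0,0]],"grip":[0.2,0.2]}' 20
```

```text
time_s: 16.32
tool_pos: [0.4552, 0.2976, 0.0284]
tool_rot: [-179.8, -0.3, 174.6]
force: [0.1, -0.3, 0.5]
grip_width: 0.087
grasp_force: 0.0
time_s: 16.95
tool_pos: [0.455, 0.2999, 0.03]
tool_rot: [-180.0, -0.2, 174.8]
force: [-0.9, -0.3, 0.8]
grip_width: 0.045
grasp_force: 0.0
time_s: 17.2
tool_pos: [0.4549, 0.3, 0.0298]
tool_rot: [-180.0, -0.2, 174.8]
force: [0.5, 0.2, 0.8]
grip_width: 0.0317
grasp_force: 20.0
```

```bash

python3 -m creep '{"translation":[[0,0,-0.2],[0,0,-0.4],[0,0,-0.5],[0,0,-0.5],[0,0,-0.5]],"turn":[[0,0,0],[0,0,0],[0,0,0],[0,0,0],[0,0,0]],"grip":[0.2,0.2,0.2,0.2,0.2]}' 30
python3 - <<'E'
from h import *
p,R=cur();a=np.array
D=a([.5739,.0446,.19]); rows(p,R,D,down(93.2),9)
E
```

```text
time_s: 17.82
tool_pos: [0.4553, 0.2998, 0.2]
tool_rot: [-180.0, -0.2, 174.8]
force: [0.9, -0.6, -0.2]
grip_width: 0.032
grasp_force: 30.0
9 T [[-0.196, -0.338, 0.013], [-0.247, -0.303, 0.013], [-0.292, -0.26, 0.013], [-0.329, -0.211, 0.013], [-0.358, -0.156, 0.013], [-0.378, -0.098, 0.013], [-0.389, -0.037, 0.014], [-0.39, 0.024, 0.014], [-0.381, 0.086, 0.014]] U [-0.0001, -0.0001, 0.0504]
```

```bash

python3 -m creep '{"translation":[[-0.196,-0.338,0.013],[-0.247,-0.303,0.013],[-0.292,-0.26,0.013],[-0.329,-0.211,0.013],[-0.358,-0.156,0.013]],"turn":[[0,0,0.0504],[0,0,0.0504],[0,0,0.0504],[0,0,0.0504],[0,0,0.0504]],"grip":[0.2,0.2,0.2,0.2,0.2]}'
python3 -m creep '{"translation":[[-0.378,-0.098,0.013],[-0.389,-0.037,0.014],[-0.39,0.024,0.014],[-0.381,0.086,0.014],[0,0,0]],"turn":[[0,0,0.0504],[0,0,0.0504],[0,0,0.0504],[0,0,0.0504],[0,0,0]],"grip":[0.2,0.2,0.2,0.2,0.2]}'
python3 - <<'E'
from h import *
p,R=cur();a=np.array
D=a([.5739,.0446,.054]); rows(p,R,D,down(93.2),4); print(env.get_obs()['grasp_force'])
E
```

```text
time_s: 18.45
tool_pos: [0.5216, 0.1572, 0.1933]
tool_rot: [-179.8, -0.1, 129.1]
force: [0.2, -0.4, -1.2]
grip_width: 0.0319
grasp_force: 30.0
time_s: 19.08
tool_pos: [0.5746, 0.0412, 0.1884]
tool_rot: [-179.8, 0.1, 92.8]
force: [0.1, -0.4, -1.5]
grip_width: 0.0316
grasp_force: 30.0
4 T [[0.011, 0.0, 0.42], [0.011, -0.0, 0.42], [0.011, -0.001, 0.42], [0.011, -0.001, 0.42]] U [-0.0003, 0.0001, -0.0005]
30.000312372576445
```

```bash

python3 -m creep '{"translation":[[0.01,0,0.4],[0.01,0,0.5],[0.01,0,0.5],[0.01,0,0.28],[0,0,0]],"turn":[[0,0,0],[0,0,0],[0,0,0],[0,0,0],[0,0,0]],"grip":[0.2,0.2,0.2,0.2,0.2]}'
python3 -m creep '{"translation":[[0,0,0],[0,0,0],[0,0,0],[0,0,0]],"turn":[[0,0,0],[0,0,0],[0,0,0],[0,0,0]],"grip":[0.2,0.2,0.2,0.2]}'
python3 - <<'E'
from h import *
a=np.array;b=a([-.0555,.9985,0]); s=a([.9985,.0555,0])
for n in('top','side'):
    c=cam(n);w=cloud(c);z=w[...,2];d=w-a([.5775,-.0213,0]);X=d@b;Y=d@s
    f=c['frame'].astype(int); blue=(f[...,2]>f[...,0]*1.4)&(f[...,2]>f[...,1]*1.3)
    m=blue&(abs(X-.066)<.03)&(abs(Y)<.03)&(z>.02)&(z<.11)
    if m.sum()>5: print(n,m.sum(),'film X',np.percentile(X[m],[5,50,95]).round(4),'Y',np.percentile(Y[m],[2,98]).round(4),'Z',np.percentile(z[m],[2,98]).round(4))
    m=(X>.045)&(X<.085)&(abs(Y)<.02)&(z>.02)&(z<.098); print('pts',m.sum(),np.percentile(X[m],[2,98]),np.percentile(Y[m],[2,98]),np.percentile(z[m],[2,98]))
    m=(abs(Y)<.03)&(z>.066)&(z<.085)&(X<.02)&(X>-.2); print('torch X',np.percentile(X[m],[1,99]),np.percentile(Y[m],[2,98]))
    cv2.imwrite(f'pics/{n}6.png',cv2.resize(c['frame'][150:320,200:400,::-1],None,fx=3,fy=3))
E
```

```text
time_s: 19.7
tool_pos: [0.5713, 0.0489, 0.052]
tool_rot: [-179.5, -0.0, 93.3]
force: [-0.5, 0.1, -0.2]
grip_width: 0.0316
grasp_force: 30.0
time_s: 20.2
tool_pos: [0.5735, 0.0478, 0.0539]
tool_rot: [-179.8, 0.0, 93.1]
force: [0.3, 0.2, -1.5]
grip_width: 0.0317
grasp_force: 30.0Traceback (most recent call last):
  File "<stdin>", line 8, in <module>
    return _quantile_unchecked(
        a, q, axis, out, overwrite_input, method, keepdims, weights)
    return _ureduce(a,
                    func=_quantile_ureduce_func,
    ...<5 lines>...
                    overwrite_input=overwrite_input,
                    method=method)
    r = func(a, **kwargs)
    result = _quantile(arr,
                       quantiles=q,
    ...<2 lines>...
                       out=out,
                       weights=wgt)
    slices_having_nans = np.isnan(arr[-1, ...])
                                  ~~~^^^^^^^^^
IndexError: index -1 is out of bounds for axis 0 with size 0
```

```bash

python3 - <<'E'
from h import *
a=np.array;b=a([-.0555,.9985,0]); s=a([.9985,.0555,0])
for n in('top','side'):
    c=cam(n);w=cloud(c);z=w[...,2];d=w-a([.5775,-.0213,0]);X=d@b;Y=d@s
    cv2.imwrite(f'pics/{n}6.png',cv2.resize(c['frame'][150:320,200:400,::-1],None,fx=3,fy=3))
    for nm,m in(('low',(X>.045)&(X<.085)&(abs(Y)<.022)&(z>.02)&(z<.05)),('torch',(abs(Y)<.03)&(z>.066)&(z<.085)&(X<.02)&(X>-.2))):
        if m.sum()>5: print(n,nm,m.sum(),*[np.percentile(q[m],[2,98]).round(4) for q in(X,Y,z)])
E
```

```text
top torch 861 [-0.1598 -0.0236] [-0.015   0.0126] [0.0668 0.0807]
side low 72 [0.0598 0.0783] [-0.0165  0.0141] [0.0307 0.0499]
side torch 833 [-0.1625 -0.0265] [-0.014   0.0123] [0.0663 0.0792]
```

View pics/side6.png

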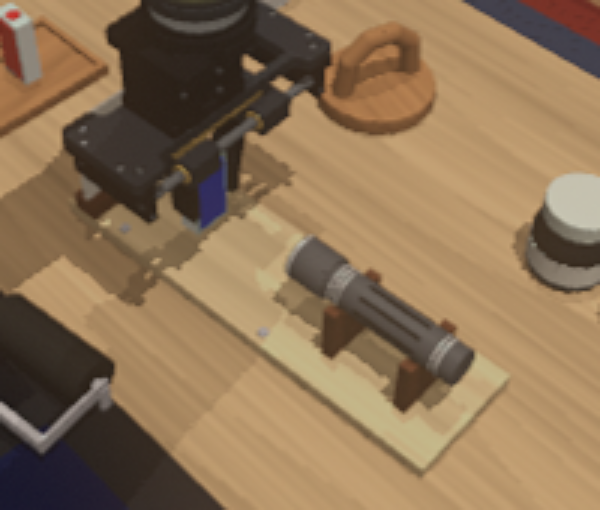

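The torch lies in both rests with its lens towards the card. The glass hangs upright, blue film at (212,190), facing the beam: X≈0.069, Y≈−1 mm, underside at about 30 mm. Handing in.

```bash
python3 -c "
from cell import env
print(env.sign_off())"
```

```text
the job is handed in; nothing more can be done
None
```

The job is handed in (no verdict came back): the torch lies released in both rests with its lens to the card, and the blue glass is held upright by its frosted faces, square to the beam and within about 3 mm of the beam spot by my measurements.

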